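# Close the sample box and hold the retaining ring at its groove

### The job

Close the lid of the sample box fully. Then lift the circlip pliers out of their stand with the handles squeezed right in, so that the retaining ring on their tips is spread and comes along, and lower the spread ring over the shaft that stands up through the closed lid until it is level with the shaft's groove. Finish while still holding: keep the handles squeezed so that the ring stays spread and level at the groove, hanging from the pliers around the shaft without bearing hard on it, the lid still shut, and leave the other things on the bench alone.

Things in the scene. Friction and masses are not known exactly. Their poses are not given: they have to be found in the camera images.
- sample_box: Fixed open aluminium box, 130 (x) x 120 (y) x 50 high, holding circuit boards; origin under its centre on the bench, z up. A bare steel shaft, diameter 30, stands upright in its middle (on the origin's z axis): top at z 90, the top 6 mm tapered to diameter 22, a groove (diameter 26) from z 65 to z 72.
- groove (a point): Point on the shaft's axis at the middle of the groove's height, 68.5 above the bench; axes as the box's.
- box_lid (a joint): Lid angle (rad): 0 shut, starts 0.9 to 1.3, at most 1.45. Aluminium plate 130 x 120 x 8, 0.16 kg; hinge line along the box's y at box x +65, z 50.5; swings up about it, free edge at the box's -x side when shut, top then 58.5 above the bench. A slot 38 wide from the free edge to 45 off the hinge passes the shaft, leaving two prongs. No latch.
- lid_left (a point): Point on the outer (top when shut) face of the lid's +y prong, 105 from the hinge along the lid and 40 to the +y side; axes are the lid's: -x from hinge to free edge, z out of the outer face. The hinge is stiff by friction (0.16 N m): the lid stays where left, and about 2 to 4 N here pushes it.
- lid_right (a point): The same point on the lid's -y prong.
- stand: Fixed stand, base 100 x 80 x 10; origin on the bench exactly below the tips of the parked pliers, z up. A post (x -33 to -15, y +-13, 108 high) carries the pliers' rear bolt in a U-groove open at the top; three nibs 42.5 high on a block (x 6 to 44, y +-20) carry the ring. Pliers and ring come out together straight upwards.
- pliers: Loose circlip pliers, about 0.15 kg, parked upright in the stand, tips down. Origin midway between the tip pins at the ring's middle plane; z up to the handles, y from handle to handle, x toward the ring's centre. Black handles 12 wide along x, z 83 to 139. Pivot at z 60, its bolt sticks out to x -42 (nut 14 square). Pins reach 7 below the origin.
- pliers_grip (a point): Grip point between the handles, 112 above the pliers' origin, axes as the pliers' (fingers close along y). Here the handles measure about 53 over their outsides when free and 35 fully squeezed, when they stand parallel against a firm stop. About 10 N squeezes them fully; 20 to 40 N is a good grip; a weak spring opens them.
- pliers_left (a joint): Angle of each plier leg (rad; both move alike): 0 handles free, 0.17 fully squeezed. Squeezing swings the tip pins apart, each from y 9.5 to about 19.5 mm.
- ring: Loose steel retaining ring, 30 g, 5 thick, 50 long; pliers' pins stand in the eyes (7.4 square) of its lugs with 1 mm of play. Origin mid-thickness where the shaft's axis belongs when spread, 21 (free) or 17 (spread, and 3 higher) along the pliers' +x; x from gap to back, z up. Bore 28 free; fully spread about 2.5 clear all round the shaft. Only the pins' outward push carries it: let go, it drops.
- ring_left (a joint): Angle by which each half of the ring is sprung open (rad; both move alike): 0 free, about 0.2 to 0.23 with the pliers fully squeezed; above 0.16 it clears the shaft.
- mouse: Bystander: black computer mouse, 100 x 60 x 34 high.
- screwdriver: Bystander: screwdriver lying on the bench.
- grease_jar: Bystander: small white jar, diameter 52, 55 high.
- spare_module: Bystander: aluminium electronics module, 70 x 40 x 18.
Mind the look-alikes: they are no part of the job. What is shaped like the stand but red is not meant.

How it is judged:
On the way, in this order (a step that is already met when the one before it is completed fails the run):
1. the lid is fully shut (value of joint box_lid below 0.05 rad), for 0.2 s.
2. with the lid shut, the spread ring is lifted off the stand on the pliers (value of joint ring_left above 0.16 rad and z of ring in the frame of stand above 0.065 m and value of joint box_lid below 0.05 rad), for 0.2 s.
3. the spread ring is around the shaft at the groove (value of joint ring_left above 0.16 rad and horizontal distance between ring and groove below 0.006 m and z of ring in the frame of groove below 0.003 m), for 0.2 s.
At the end, for the whole second after the job is handed in: Ends holding: fingers squeeze the pliers over 5 N, each ring half open over 0.16 rad, ring within 6 mm of the shaft axis and 3 mm of the groove's mid height, level within 0.15 rad, under 4 N on box and shaft, pliers off the box, still, lid shut (below 0.05 rad) (all of step 3 and value of joint box_lid below 0.05 rad and z of ring in the frame of groove above -0.003 m and angle between ring's own z axis and vertical below 0.15 rad and contact force between ring and sample_box below 4 N and contact force between pliers and sample_box below 1 N and contact force between the fingers and pliers above 5 N and linear speed of ring below 0.02 m/s); the arm keeps its last pose, push and grip.
It fails at once if a bystander is moved more than 2 cm (distance of any of mouse, screwdriver, grease_jar, spare_module from where it was at the start of the episode above 0.02 m).
It also fails if it takes over 64 s, if anything falls off the work surface, if the arm or the gripper's body presses on something with over 40 N, if the wrist force passes 120 N, or if a joint passes its speed limit or range.

### The arm

A 6-joint arm with a two-finger parallel gripper is mounted at the origin on the work surface. World frame = base frame: x ahead of the robot, y to its left, z up, the work surface at z = 0. Lengths are in m, angles in rad, forces in N, time in s.
With the tool pointing down it reaches from about 0.25 to 0.725 m from the base axis. Payload 4 kg.
Tool frame: the origin (TCP) lies midway between the tips of the shut fingers; the grasp point (between the pads) lies 19 mm behind it; z points along the fingers, y is the line along which they close (so a half turn about z gives the same grasp; the last joint's range is limited). The gripper opens to 85 mm and grips with 20 to 120 N. Pads are 22 mm wide; open, the fingers measure 114 mm over their backs; the gripper's body (76 mm by 85 mm) begins 54 mm behind the grasp point. The pads swing forward as they close: fully open they stand 13 mm farther back than shut.
Start: joints at [1.292, 0.241, 0.005, 1.335, 0, 1.571], TCP at [0.138, 0.481, 0.231] pointing down, gripper open.
Joint ranges: [-2.72, 2.72], [-1.05, 1.87], [-1.09, 1.28], [-1.99, 2.15], [-1.42, 1.44], [-3.14, 3.14]. Speed limits (rad/s): [2.79, 2.79, 3.14, 3.14, 3.14, 3.14].

### API

Orientations are given as a unit quaternion [x, y, z, w].
In Python, from workcell import bot gives the robot as it stands.
- The arm moves only by the tool move_arm, never from a script. Its argument "motion" is a list of rows, each an object of numbers: "x", "y", "z": the shift along the tool's x, y, z in cm; "yaw": the turn about the tool's z in degrees. A call has 1 to 20 rows; each row is the pose to reach, as a shift and turn from the pose commanded when the call began, along the tool's axes at that moment; what a row does not reach only later rows make up. A row lasts 1/8 s, in which the tool goes at most 62.5 mm and 10.7 degrees, less where a joint would pass 70% of its speed; a pose out of reach is approached as far as the arm can. A call with a gripper value outside its range is refused whole. "gripper" is the opening, from -1 (shut) to 1 (fully open), set as the call begins (left out, the last holds). The fingers move at their own pace and stop on an object; the grip force is fixed at half the most. Time passes only in rows, so rows that repeat a pose let the fingers close. It gives the time, the measured TCP pose, the force, the opening and the grip force at its end, in the units of the state.
- bot.get_obs(): the state, without advancing time (a new reading comes with each control period).
- bot.camera(name): name is "side" or "top" or "wrist"; returns the picture (480x640x3 uint8, blue, green, red); there is no depth.
- bot.camera_model(name): a dict with "K" (3x3 intrinsics, pixels), "world_from_camera" (4x4, takes a point from camera to world coordinates). Camera axes: x right, y down, z forward; pixel columns grow to the right and rows downward; lengths in m; the calibration is good to about 2 mm. A picture is of the moment at which its call begins: read the wrist's pose just before it. camera_model takes no time and is no camera call; for the wrist camera it gives the pose at the moment of the call.
- bot.job_done(): hands the job in; it is judged then, once.
Trained networks look in the newest picture that a camera, given by its name, has taken for a name from the list of things; names that differ only in an ending like _2 or _b are one class to them, and where a whole thing is asked for, a point or a joint stands for the part that bears it (a point fixed in the world has none). Each returns a list of dicts, best first, with "score" (0 to 1); they miss things now and then, are a little off and sometimes report something else, mostly with a low value. They report only what shows in the picture. A call takes as long as a camera call. They do not tell look-alikes from the thing itself.
- bot.cut_out(camera, name): "mask" (480x640 bool, what is visible of it) and "centre" ([row, column] in pixels, amid what is visible of it).
The state is a dict: "clock": time; "joint_pos": joint angles; "joint_vel": joint speeds; "tau": joint torques, N m; "eef_pos": TCP position; "tool_rot": TCP orientation; "ft_force": force on the tool from outside, world axes, zero at the start; "ft_torque": the same for the moment, N m; "grip_width": finger opening in m; "grasp_force": force on a finger pad.
Only numpy, scipy, OpenCV 4.12 (cv2) and the standard library are available. Lean on these libraries where they do the work, as an engineer would, in place of code of your own. Each camera call takes 0.05 s, during which the arm holds its last target. There are 200 camera calls.

## Working session

There is one attempt and no reset: what is moved stays moved. The work goes in short steps, Python scripts to look and compute and a tool call to move; the robot and the scene stay as the last step left them, time stands still between calls to the robot, and variables do not carry over. Pictures are saved under pics/ and viewed, at most 10 in all, crops included, and the job is handed in when it is done.

Besides the shell and the picture viewer there is one more tool, called as name(argument=value, ...), one argument or row to a line, values as JSON. move_arm: Moves the arm, as the interface text tells. Its arguments: {"type":"object","properties":{"motion":{"type":"array"},"gripper":{"type":"number"}},"required":["motion"]}

```bash
mkdir -p pics; ls; cat > h.py <<'E'
import numpy as np, cv2
from workcell import bot
def proj(c,P):
    m=bot.camera_model(c);K=np.array(m["K"]);T=np.linalg.inv(np.array(m["world_from_camera"]))
    p=(T[:3,:3]@np.atleast_2d(P).T).T+T[:3,3];q=(K@p.T).T;return q[:,:2]/q[:,2:]
def ray(c,u,v,z):
    m=bot.camera_model(c);K=np.array(m["K"]);T=np.array(m["world_from_camera"])
    d=T[:3,:3]@np.linalg.solve(K,[u,v,1.]);o=T[:3,3];return o+d*(z-o[2])/d[2]
E
python3 - <<'E'
from h import *
for c in ("top","side"):
    im=bot.camera(c);cv2.imwrite(f"pics/{c}0.png",im)
    m=bot.camera_model(c);print(c,np.round(m["K"],1).tolist(),np.round(m["world_from_camera"],3).tolist())
    for n in ("sample_box","box_lid","stand","pliers","ring","mouse","screwdriver","grease_jar","spare_module"):
        for r in bot.cut_out(c,n)[:3]:
            k=r["mask"];ys,xs=np.where(k);print(n,round(r["score"],2),np.round(r["centre"]),xs.min(),xs.max(),ys.min(),ys.max())
print(bot.get_obs())
E
```

```text
pics
top [[532.0, 0.0, 326.5], [0.0, 532.0, 238.4], [0.0, 0.0, 1.0]] [[-0.008, -0.982, 0.19, 0.33], [-1.0, 0.008, 0.003, 0.009], [-0.004, -0.19, -0.982, 1.461], [0.0, 0.0, 0.0, 1.0]]
sample_box 0.75 [253. 393.] 364 423 222 284
box_lid 0.64 [238. 390.] 364 421 221 252
stand 0.64 [274. 255.] 233 270 247 289
pliers 0.73 [260. 238.] 229 245 258 267
pliers 0.6 [262. 245.] 229 254 251 277
ring 0.43 [252. 242.] 239 253 251 260
mouse 0.68 [178. 342.] 323 357 158 194
mouse 0.53 [338. 346.] 328 357 290 359
screwdriver 0.94 [342. 345.] 337 357 320 359
grease_jar 0.86 [265. 177.] 164 185 256 274
spare_module 0.86 [232. 478.] 466 491 222 241
side [[536.7, 0.0, 310.1], [0.0, 536.7, 242.2], [0.0, 0.0, 1.0]] [[-0.951, -0.219, 0.218, 0.323], [-0.309, 0.65, -0.694, 0.846], [0.011, -0.727, -0.686, 0.953], [0.0, 0.0, 0.0, 1.0]]
sample_box 0.77 [225. 336.] 309 368 171 254
sample_box 0.62 [350. 295.] 284 306 350 355
box_lid 0.83 [210. 325.] 312 342 174 239
stand 0.75 [344. 288.] 281 298 339 354
stand 0.69 [350. 227.] 201 250 313 367
stand 0.6 [355. 306.] 278 328 321 376
pliers 0.78 [326. 301.] 297 323 292
[... 273 characters left out ...]
int_pos': array([ 1.29199261e+00,  2.40589815e-01,  4.99591189e-03,  1.33518370e+00,
       -1.56682478e-05,  1.57079053e+00]), 'joint_vel': array([-9.73535960e-04, -8.23336244e-04,  5.22576462e-04, -1.81799358e-03,
        1.09456802e-03, -7.70508101e-08]), 'tau': array([ 2.45292413e-04, -3.72211182e+01,  2.52700210e+01,  1.00509573e-03,
        1.60881273e-04, -4.25351104e-06]), 'eef_pos': array([0.1376086 , 0.48069538, 0.23130999]), 'tool_rot': array([1.38947928e-01, 9.90299689e-01, 8.18470809e-06, 9.05930451e-06]), 'ft_force': array([-0.13195306, -0.28254958,  0.23900941]), 'ft_torque': array([ 0.02994571, -0.00393847,  0.013015  ]), 'grasp_force': 0.0, 'grip_width': 0.08542117704423943}
```

```bash
python3 - <<'E'
from h import *
t=cv2.imread("pics/top0.png")[150:370,150:500];s=cv2.imread("pics/side0.png")[150:470,180:460]
cv2.imwrite("pics/a.png",cv2.resize(t,(795,500),interpolation=3)); cv2.imwrite("pics/b.png",cv2.resize(s,(525,600),interpolation=3))
E
```

```text
(no output)
```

View pics/a.png

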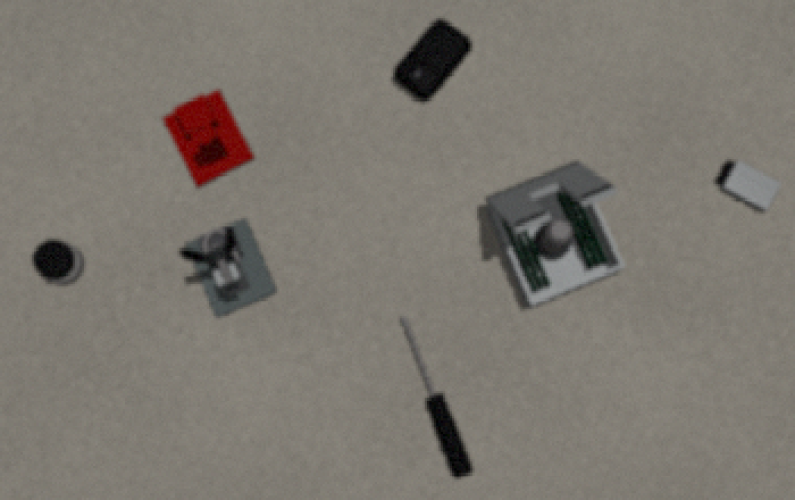

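View pics/b.png

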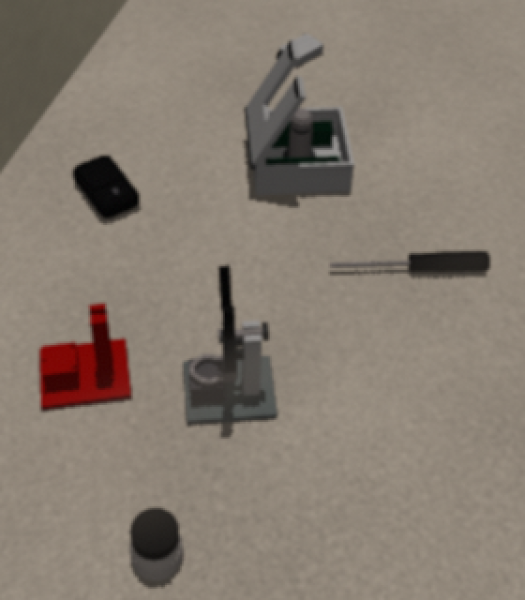

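Top view: grey stand at about px (252,265), the red look-alike at (242,211), box at (393,255) with its lid hinged on the far side. The side view agrees. Both box and stand are yawed about 22°. Next I fit the models to the silhouettes.

```bash
cat >> h.py <<'E'
def cyl(r0,z0,r1,z1):
    a=np.linspace(0,6.28,24);return np.r_[np.c_[r0*np.cos(a),r0*np.sin(a),0*a+z0],np.c_[r1*np.cos(a),r1*np.sin(a),0*a+z1]]
def blk(x0,x1,y0,y1,z0,z1): return np.array([[x,y,z] for x in(x0,x1) for y in(y0,y1) for z in(z0,z1)],float)
def put(P,x,y,a):
    c,s=np.cos(a),np.sin(a);P=np.asarray(P)/1000;return np.c_[x+c*P[:,0]-s*P[:,1],y+s*P[:,0]+c*P[:,1],P[:,2]]
def sil(c,parts):
    S=4;m=np.zeros((480*S,640*S),np.uint8)
    for P in parts: cv2.fillConvexPoly(m,cv2.convexHull(((proj(c,P)+.5)*S).astype(np.int32)),1)
    return cv2.resize(m.astype(np.float32),(640,480),interpolation=cv2.INTER_AREA)
def lid(t):
    out=[]
    for y0,y1,x1 in((-60,-19,-130),(19,60,-130),(-60,60,-45)):
        P=blk(x1,0,y0,y1,0,8);c,s=np.cos(t),np.sin(t)
        out.append(np.c_[65+c*P[:,0]+s*P[:,2],P[:,1],50.5-s*P[:,0]+c*P[:,2]])
    return out
def boxparts(x,y,a,t): return [put(P,x,y,a) for P in [blk(-65,65,-60,60,0,50),cyl(15,0,15,84),cyl(15,84,11,90)]+lid(t)]
def standparts(x,y,a,o): return [put(P,x,y,a) for P in [blk(o-50,o+50,-40,40,0,10),blk(-33,-15,-13,13,0,108),blk(6,44,-20,20,0,40)]]
E
python3 - <<'E'
from h import *
from scipy.optimize import minimize
M={}
def pick(c,n,p,thr=25):
    return [r["mask"] for r in bot.cut_out(c,n) if np.hypot(*(np.array(r["centre"])-p))<thr]
mk={c:np.any(pick(c,"sample_box",p,35),axis=0) for c,p in(("top",(253,393)),("side",(225,336)))}
def cost(v):
    s=0
    for c in mk: 
        m=sil(c,boxparts(*v));s+=np.abs(m-mk[c]).sum()/mk[c].sum()
    return s
x0=list(ray("top",393,258,.03)[:2])+[.4,1.1]
best=min((minimize(cost,np.array(x0)+d,method="Nelder-Mead",options=dict(initial_simplex=np.array(x0)+d+np.vstack([np.zeros(4),np.diag([.015,.015,.15,.15])]),maxiter=150)) for d in([0,0,0,0],[-.01,.01,-.1,.1])),key=lambda r:r.fun)
print("box",best.x,best.fun)
# stand: grey-blue colour of base in both views
for c,(r,q) in(("top",(266,252)),("side",(345,303))):
    ms=[x for n in("stand","pliers","ring") for x in pick(c,n,(r,q),30)]
    M[c]=np.any(ms,axis=0); ys,xs=np.where(M[c]);print(c,len(ms),xs.min(),xs.max(),ys.min(),ys.max())
    if c=="top" or 1:
        im=cv2.imread(f"pics/{c}0.png")[r-35:r+35,q-40:q+40];k=M[c][r-35:r+35,q-40:q+40].astype(np.uint8)
        b=cv2.resize(im,(400,350),interpolation=3);cs,_=cv2.findContours(cv2.resize(k,(400,350),interpolation=0),0,2);cv2.drawContours(b,cs,-1,(0,255,0),1)
        cv2.imwrite(f"pics/s_{c}.png",b)
cv2.imwrite("pics/s.png",np.hstack([cv2.imread("pics/s_top.png"),cv2.imread("pics/s_side.png")]))
E
```

```text
box [ 0.56166106 -0.16726058  0.38178384  1.07244853] 0.12119432112677478
top 4 229 270 247 289
side 4 278 328 292 376
```

View pics/s.png

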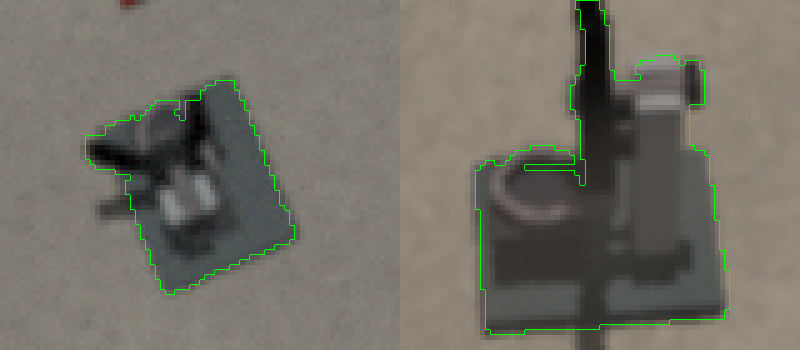

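```bash
cat >> h.py <<'E'
def plier(x,y,a):
    H=[]
    for s in(1,-1):
        H.append(np.array([[X,s*(w+(z-60)*.17),z+45] for X in(-6,6) for w in(9.5,17.5) for z in(83,139)]))
        H.append(np.array([[X,s*w,z+45] for X in(-5,5) for w,z in((0,60),(8,60),(13,83),(21,83),(8,0),(11,0))]))
    H+=[blk(-42,-33,-7,7,98,112),blk(-42,0,-4,4,101,109),cyl(19,42.5,19,47.5)+[21,0,0]]
    return [put(P,x,y,a) for P in H]
E
python3 - <<'E'
from h import *
from scipy.optimize import minimize
mk={}
for c,p in(("top",(266,252)),("side",(345,303))):
    bot.camera(c)
    mk[c]=np.any([r["mask"] for n in("stand","pliers","ring") for r in bot.cut_out(c,n) if np.hypot(*(np.array(r["centre"])-p))<30],axis=0)
def cost(v):
    return sum(np.abs(sil(c,standparts(*v[:3],v[3]*1000)+plier(*v[:3]))-mk[c]).sum()/mk[c].sum() for c in mk)
x0=np.array(list(ray("top",255,268,.02)[:2])+[.38,.005])
for d in([0,0,0,0],[-.01,.01,-.1,.01]):
    b=minimize(cost,x0+d,method="Nelder-Mead",options=dict(initial_simplex=x0+d+np.vstack([np.zeros(4),np.diag([.015,.015,.15,.01])]),maxiter=150));print(b.x,b.fun)
for n,u,v,z in(("mouse",342,178,.03),("jar",175,263,.05),("mod",478,232,.018),("sd0",328,290,.02),("sd1",350,359,.02),("red",242,211,.05)): print(n,ray("top",u,v,z)[:2].round(3))
E
```

```text
[ 0.53384298  0.22386391  0.43284116 -0.00122632] 0.3527168506198794Traceback (most recent call last):
  File "<stdin>", line 11, in <module>
    res = _minimize_neldermead(fun, x0, args, callback, bounds=bounds,
                               **options)
    fxr = func(xr)
    fx = function(np.copy(x), *(wrapper_args + args))
  File "<stdin>", line 8, in cost
  File "<stdin>", line 8, in <genexpr>
  File "h.py", line 16, in sil
    for P in parts: cv2.fillConvexPoly(m,cv2.convexHull(((proj(c,P)+.5)*S).astype(np.int32)),1)
                                                          ~~~~^^^^^
  File "h.py", line 4, in proj
    m=bot.camera_model(c);K=np.array(m["K"]);T=np.linalg.inv(np.array(m["world_from_camera"]))
ValueError: time passes only in moves, steps and waits
```

move_arm(
  motion=[
    {"x":-3,"y":-2.2,"yaw":-2},
    {"x":-8,"y":-5.8,"yaw":-5},
    {"x":-13,"y":-9.4,"yaw":-8},
    {"x":-18,"y":-13,"yaw":-11},
    {"x":-23,"y":-16.6,"yaw":-14},
    {"x":-28,"y":-20.2,"yaw":-17},
    {"x":-33,"y":-23.8,"yaw":-20},
    {"x":-38,"y":-27.4,"yaw":-23},
    {"x":-43,"y":-31.1,"yaw":-26},
    {"x":-48,"y":-34.7,"yaw":-29},
    {"x":-53,"y":-38.3,"yaw":-32},
    {"x":-58,"y":-41.9,"yaw":-35},
    {"x":-62,"y":-44.8,"yaw":-37},
    {"x":-64.1,"y":-46.3,"yaw":-38},
    {"x":-64.1,"y":-46.3,"yaw":-38},
    {"x":-64.1,"y":-46.3,"yaw":-38},
  ],
)

```text
invalid input at $.motion[0]: expected keys x, y, z, yaw
```

move_arm(
  motion=[
    {"x":-3,"y":-2.2,"z":0,"yaw":-2},
    {"x":-8,"y":-5.8,"z":0,"yaw":-5},
    {"x":-13,"y":-9.4,"z":0,"yaw":-8},
    {"x":-18,"y":-13,"z":0,"yaw":-11},
    {"x":-23,"y":-16.6,"z":0,"yaw":-14},
    {"x":-28,"y":-20.2,"z":0,"yaw":-17},
    {"x":-33,"y":-23.8,"z":0,"yaw":-20},
    {"x":-38,"y":-27.4,"z":0,"yaw":-23},
    {"x":-43,"y":-31.1,"z":0,"yaw":-26},
    {"x":-48,"y":-34.7,"z":0,"yaw":-29},
    {"x":-53,"y":-38.3,"z":0,"yaw":-32},
    {"x":-58,"y":-41.9,"z":0,"yaw":-35},
    {"x":-62,"y":-44.8,"z":0,"yaw":-37},
    {"x":-64.1,"y":-46.3,"z":0,"yaw":-38},
    {"x":-64.1,"y":-46.3,"z":0,"yaw":-38},
    {"x":-64.1,"y":-46.3,"z":0,"yaw":-38},
  ],
)

```text
clock: 3.8
eef_pos: [0.6259, -0.1402, 0.231]
tool_rot: [-0.191, 0.982, 0.0, -0.0]
ft_force: [0.1, -0.3, 0.3]
grip_width: 0.0854
grasp_force: 0.0
```

move_arm(
  motion=[
    {"x":0,"y":0,"z":3,"yaw":0},
    {"x":0,"y":0,"z":7,"yaw":0},
    {"x":0,"y":0,"z":9.8,"yaw":0},
    {"x":1.5,"y":0,"z":9.8,"yaw":0},
    {"x":3,"y":0,"z":9.8,"yaw":0},
    {"x":3.7,"y":0,"z":9.8,"yaw":0},
    {"x":4.5,"y":0,"z":10.1,"yaw":0},
    {"x":5.3,"y":0,"z":10.6,"yaw":0},
    {"x":6.1,"y":0,"z":11.3,"yaw":0},
    {"x":6.9,"y":0,"z":12,"yaw":0},
    {"x":7.6,"y":0,"z":12.8,"yaw":0},
    {"x":8.2,"y":0,"z":13.6,"yaw":0},
    {"x":8.7,"y":0,"z":14.5,"yaw":0},
    {"x":9.2,"y":0,"z":15.5,"yaw":0},
    {"x":9.4,"y":0,"z":16.2,"yaw":0},
    {"x":9.6,"y":0,"z":17,"yaw":0},
    {"x":9.8,"y":0,"z":17.8,"yaw":0},
    {"x":9.9,"y":0,"z":18.3,"yaw":0},
    {"x":9.9,"y":0,"z":18.5,"yaw":0},
    {"x":9.9,"y":0,"z":18.5,"yaw":0},
  ],
)

```text
clock: 6.3
eef_pos: [0.5345, -0.1779, 0.0461]
tool_rot: [-0.191, 0.982, 0.0, -0.0]
ft_force: [-0.1, 0.2, 0.3]
grip_width: 0.0855
grasp_force: 0.0
```

move_arm(
  motion=[
    {"x":0,"y":0,"z":0.2,"yaw":0},
    {"x":0,"y":0,"z":0.4,"yaw":0},
    {"x":0,"y":0,"z":0.4,"yaw":0},
  ],
)

```text
clock: 6.68
eef_pos: [0.535, -0.178, 0.0452]
tool_rot: [-0.191, 0.982, -0.0, 0.001]
ft_force: [-5.7, 2.1, 15.4]
grip_width: 0.0857
grasp_force: 8.0
```

```bash
python3 - <<'E'
from h import *
im=bot.camera("side");w=bot.camera("wrist")
a=cv2.resize(im[140:280,270:410],(400,400),interpolation=3)
cv2.imwrite("pics/c.png",np.hstack([a,cv2.resize(w,(400,300))[:].copy() if 0 else cv2.copyMakeBorder(cv2.resize(w,(400,300)),0,100,0,0,0)]))
E
```

```text
(no output)
```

View pics/c.png

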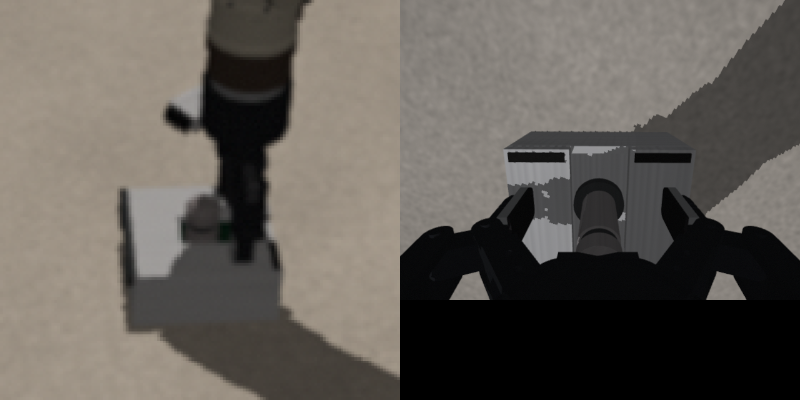

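move_arm(
  motion=[
    {"x":0,"y":0,"z":-1,"yaw":0},
    {"x":0,"y":0,"z":-4,"yaw":0},
    {"x":0,"y":0,"z":-8,"yaw":0},
    {"x":0,"y":0,"z":-12,"yaw":0},
    {"x":0,"y":0,"z":-16,"yaw":0},
    {"x":0,"y":0,"z":-19,"yaw":0},
    {"x":0,"y":0,"z":-20,"yaw":0},
    {"x":0,"y":0,"z":-20,"yaw":0},
  ],
)

```text
clock: 7.78
eef_pos: [0.5348, -0.178, 0.2423]
tool_rot: [-0.191, 0.982, -0.0, 0.0]
ft_force: [-0.7, -0.2, -0.2]
grip_width: 0.0856
grasp_force: 0.0
```

```bash
cat >> h.py <<'E'
_C={}
def refresh():
    for c in("top","side","wrist"): _C[c]=bot.camera_model(c)
def proj(c,P):
    if not _C: refresh()
    m=_C[c];K=np.array(m["K"]);T=np.linalg.inv(np.array(m["world_from_camera"]))
    p=(T[:3,:3]@np.atleast_2d(P).T).T+T[:3,3];q=(K@p.T).T;return q[:,:2]/q[:,2:]
def over(im,c,parts,col=(0,255,0)):
    for P in parts: cv2.polylines(im,[cv2.convexHull(np.round(proj(c,P)).astype(np.int32))],True,col,1)
E
python3 - <<'E'
from h import *
from scipy.optimize import minimize
refresh();im=bot.camera("wrist");cv2.imwrite("pics/w1raw.png",im)
rs=bot.cut_out("wrist","sample_box");print([(r["score"],r["mask"].sum()) for r in rs])
mk=rs[0]["mask"]
def cost(v): return np.abs(sil("wrist",boxparts(*v,0))-mk).sum()/mk.sum()
x0=np.array([.5617,-.1673,.3818]);print(cost(x0))
b=minimize(cost,x0,method="Nelder-Mead",options=dict(initial_simplex=x0+np.vstack([np.zeros(3),np.diag([.01,.01,.08])]),maxiter=100));print(b.x,b.fun)
P=boxparts(*b.x,0);over(im,"wrist",P);over(im,"wrist",boxparts(*x0,0)[1:3],(0,0,255))
cv2.imwrite("pics/w1.png",im)
print(np.round(bot.camera_model("wrist")["world_from_camera"],3).tolist(),bot.camera_model("wrist")["K"][0])
E
```

```text
[(0.92, np.int64(16485))]
0.0585949347892023
[ 0.56334004 -0.16528476  0.38271275] 0.02799135577797998
[[-0.376, 0.891, 0.256, 0.469], [0.927, 0.36, 0.106, -0.204], [0.002, 0.277, -0.961, 0.384], [0.0, 0.0, 0.0, 1.0]] [345.58142229   0.         316.18773352]
```

View pics/w1.png

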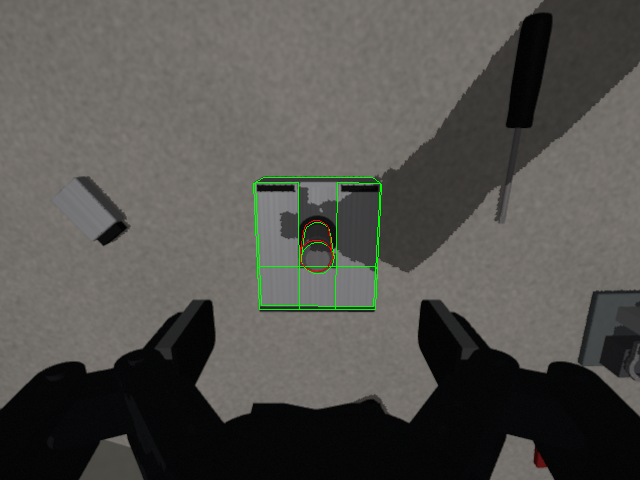

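Lid shut; the overlay matches the box to within 1–2 px, with the shaft at (0.563,-0.165). Now to the stand.

move_arm(
  motion=[
    {"x":-0.5,"y":1.5,"z":-2,"yaw":0},
    {"x":-1.5,"y":5,"z":-4,"yaw":0},
    {"x":-3,"y":10,"z":-6,"yaw":0},
    {"x":-4.5,"y":15,"z":-6,"yaw":0},
    {"x":-6,"y":20,"z":-6,"yaw":0},
    {"x":-7.5,"y":25,"z":-6,"yaw":0},
    {"x":-9,"y":30,"z":-6,"yaw":0},
    {"x":-10.5,"y":35,"z":-6,"yaw":0},
    {"x":-11.3,"y":37.3,"z":-6,"yaw":0},
    {"x":-11.3,"y":37.3,"z":-6,"yaw":0},
    {"x":-11.3,"y":37.3,"z":-6,"yaw":0},
  ],
)

```text
clock: 9.25
eef_pos: [0.4992, 0.2095, 0.3011]
tool_rot: [-0.191, 0.982, -0.0, -0.001]
ft_force: [-0.8, -0.1, -0.3]
grip_width: 0.0854
grasp_force: 0.0
```

```bash
python3 - <<'E'
from h import *
from scipy.optimize import minimize
refresh();im=bot.camera("wrist");cv2.imwrite("pics/w2raw.png",im)
mk=np.zeros((480,640),bool)
for n in("stand","pliers","ring"):
    for r in bot.cut_out("wrist",n):
        print(n,round(r["score"],2),np.round(r["centre"]),r["mask"].sum())
        if r["score"]>.4 and np.hypot(*(np.array(r["centre"])-proj("wrist",[[.534,.224,.06]])[0][::-1]))<90: mk|=r["mask"]
def cost(v): return np.abs(sil("wrist",standparts(*v[:3],v[3]*1000)+plier(*v[:3]))-mk).sum()/mk.sum()
x0=np.array([.534,.224,.4,0.0]);print(cost(x0))
b=minimize(cost,x0,method="Nelder-Mead",options=dict(initial_simplex=x0+np.vstack([np.zeros(4),np.diag([.01,.01,.08,.01])]),maxiter=150));print(b.x,b.fun)
over(im,"wrist",standparts(*b.x[:3],b.x[3]*1000)+plier(*b.x[:3]))
cs,_=cv2.findContours(mk.astype(np.uint8),0,2);cv2.drawContours(im,cs,-1,(0,0,255),1)
cv2.imwrite("pics/w2.png",im)
E
```

```text
stand 0.71 [342. 297.] 3930
stand 0.56 [224. 321.] 3370
pliers 0.86 [255. 319.] 1834
pliers 0.52 [266. 337.] 655
ring 0.68 [266. 319.] 142
ring 0.19 [258. 320.] 2030
0.08362725078893633
[ 5.33367956e-01  2.25150743e-01  4.10124881e-01 -2.33699051e-05] 0.05068915908669018
```

View pics/w2.png

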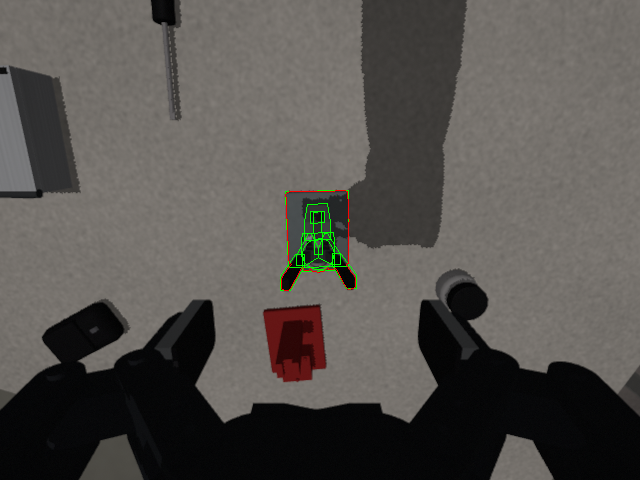

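move_arm(
  motion=[
    {"x":-1.5,"y":0,"z":1,"yaw":-0.5},
    {"x":-3,"y":0.1,"z":2,"yaw":-1},
    {"x":-3.8,"y":0.2,"z":4,"yaw":-1.5},
    {"x":-3.8,"y":0.2,"z":6,"yaw":-1.5},
    {"x":-3.8,"y":0.2,"z":8,"yaw":-1.5},
    {"x":-3.8,"y":0.2,"z":10,"yaw":-1.5},
    {"x":-3.8,"y":0.2,"z":12,"yaw":-1.5},
    {"x":-3.8,"y":0.2,"z":14,"yaw":-1.5},
    {"x":-3.8,"y":0.2,"z":15.5,"yaw":-1.5},
    {"x":-3.8,"y":0.2,"z":16.4,"yaw":-1.5},
    {"x":-3.8,"y":0.2,"z":16.4,"yaw":-1.5},
    {"x":-3.8,"y":0.2,"z":16.4,"yaw":-1.5},
  ],
)

```text
clock: 10.95
eef_pos: [0.5346, 0.2265, 0.139]
tool_rot: [-0.204, 0.979, 0.0, 0.001]
ft_force: [0.7, 0.1, 1.0]
grip_width: 0.0852
grasp_force: 0.0
```

```bash
python3 - <<'E'
from h import *
refresh();im=bot.camera("wrist");s=bot.camera("side")
a=cv2.resize(im[200:480,130:510],(475,350),interpolation=3)
b=cv2.resize(s[270:390,250:360],(320,350),interpolation=3);cv2.imwrite("pics/d.png",np.hstack([a,b]))
o=bot.get_obs();print(o["eef_pos"],o["tool_rot"])
E
```

```text
[0.53458627 0.22653527 0.13921974] [-2.03866956e-01  9.78998191e-01  1.62366181e-04  8.83586744e-04]
```

View pics/d.png

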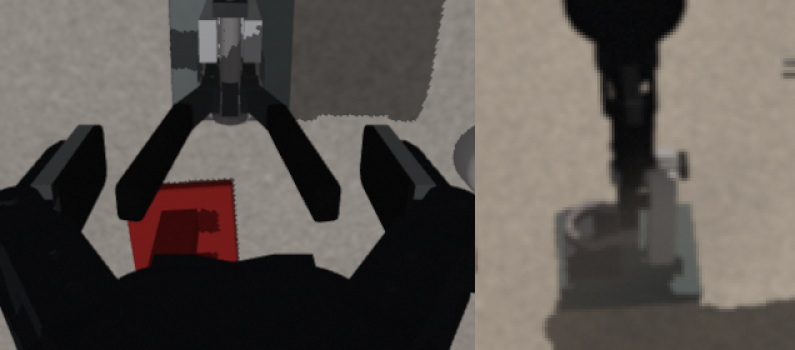

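move_arm(
  motion=[
    {"x":0.1,"y":0,"z":0.1,"yaw":0},
    {"x":0.1,"y":0,"z":0.1,"yaw":0},
    {"x":0.1,"y":0,"z":0.1,"yaw":0},
    {"x":0.1,"y":0,"z":0.1,"yaw":0},
    {"x":0.1,"y":0,"z":0.1,"yaw":0},
    {"x":0.1,"y":0,"z":0.1,"yaw":0},
    {"x":0.1,"y":0,"z":0.1,"yaw":0},
    {"x":0.1,"y":0,"z":0.1,"yaw":0},
  ],
  gripper=-1,
)

```text
clock: 12.05
eef_pos: [0.5359, 0.2264, 0.1408]
tool_rot: [-0.204, 0.979, 0.0, 0.004]
ft_force: [1.6, -0.7, 10.6]
grip_width: 0.0313
grasp_force: 59.4
```

move_arm(
  motion=[
    {"x":0,"y":0,"z":-0.5,"yaw":0},
    {"x":0,"y":0,"z":-1,"yaw":0},
    {"x":0,"y":0,"z":-1.5,"yaw":0},
    {"x":0,"y":0,"z":-2,"yaw":0},
    {"x":0,"y":0,"z":-2.5,"yaw":0},
    {"x":0,"y":0,"z":-3,"yaw":0},
    {"x":0,"y":0,"z":-4,"yaw":0},
    {"x":0,"y":0,"z":-5,"yaw":0},
    {"x":0,"y":0,"z":-6,"yaw":0},
    {"x":0,"y":0,"z":-7,"yaw":0},
    {"x":0,"y":0,"z":-8,"yaw":0},
    {"x":0,"y":0,"z":-9,"yaw":0},
    {"x":0,"y":0,"z":-10,"yaw":0},
    {"x":0,"y":0,"z":-10.5,"yaw":0},
    {"x":0,"y":0,"z":-10.5,"yaw":0},
    {"x":0,"y":0,"z":-10.5,"yaw":0},
  ],
)

```text
clock: 14.05
eef_pos: [0.5328, 0.2258, 0.2418]
tool_rot: [-0.204, 0.979, -0.0, -0.0]
ft_force: [-0.4, 0.4, -1.7]
grip_width: 0.0311
grasp_force: 60.2
```

```bash
python3 - <<'E'
from h import *
refresh();im=bot.camera("wrist");s=bot.camera("side")
cv2.imwrite("pics/eraw.png",im);cv2.imwrite("pics/esraw.png",s)
for c in("wrist","side"):
  for r in bot.cut_out(c,"ring"): print(c,r["score"],r["centre"],r["mask"].sum())
a=cv2.resize(im[130:430,120:520],(466,350),interpolation=3)
b=cv2.resize(s[240:380,240:372],(330,350),interpolation=3);cv2.imwrite("pics/e.png",np.hstack([a,b]))
o=bot.get_obs();print(o["eef_pos"],o["tool_rot"])
E
```

```text
wrist 0.47 [270.0, 287.9] 139
side 0.49 [320.5, 288.8] 134
[0.53289481 0.22579776 0.24188196] [-2.03847176e-01  9.79002634e-01 -9.85525421e-05 -4.03109234e-04]
```

View pics/e.png

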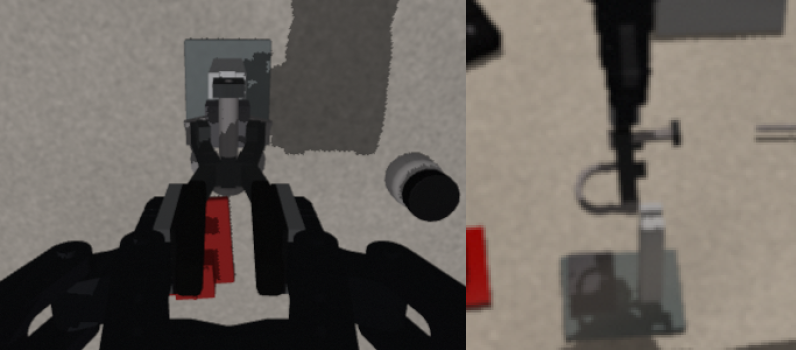

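Ring is on the tips and spread; handles are parallel. Next I check where the pliers sit in the grip by overlaying a predicted nut and ring.

```bash
python3 - <<'E'
from h import *
refresh();o=bot.get_obs();x,y,z=o["eef_pos"];q=o["tool_rot"];a=2*np.arcsin(-q[0])
print(x,y,z,a)
L={}
def prj(c,P,dx,dz):
    P=np.asarray(P,float)+[dx,0,(z*1000)+dz];return proj(c,put(P,x,y,a))
def circ(r,zz):
    t=np.linspace(.5,2*np.pi-.5,40)+np.pi;return np.c_[17+r*np.cos(t),r*np.sin(t),0*t+zz]
out=[]
for c,f,(r0,r1,c0,c1),S in(("side","pics/esraw.png",(275,335,270,330),6),("wrist","pics/eraw.png",(170,290,270,360),4)):
    im=cv2.imread(f)[r0:r1,c0:c1];im=cv2.resize(im,None,fx=S,fy=S,interpolation=cv2.INTER_CUBIC);im=cv2.convertScaleAbs(im,alpha=1.5,beta=20)
    def dr(P,col,closed,dx,dz):
        p=((prj(c,P,dx,dz)-[c0,r0]+.5)*S).astype(np.int32);p=cv2.convexHull(p) if closed else p
        cv2.polylines(im,[p],closed,col,1)
    for dx,dz,col in((-2.8,-95.8,(0,255,0)),):
        dr(blk(-42,-35,-7,7,53,67),col,True,dx,dz)
        dr(circ(17.5,5.5),col,False,dx,dz);dr(circ(17.5,.5),(255,255,0),False,dx,dz);dr([[0,19.5,-7],[0,19.5,5]],(0,0,255),False,dx,dz);dr([[0,-19.5,-7],[0,-19.5,5]],(0,0,255),False,dx,dz)
    out.append(im[:480])
h=max(i.shape[0] for i in out)
cv2.imwrite("pics/f.png",np.hstack([cv2.copyMakeBorder(i,0,h-i.shape[0],0,0,0) for i in out]))
E
```

```text
0.5328948082746837 0.22579775730551171 0.24188196245716878 0.4105720269742705
```

View pics/f.png

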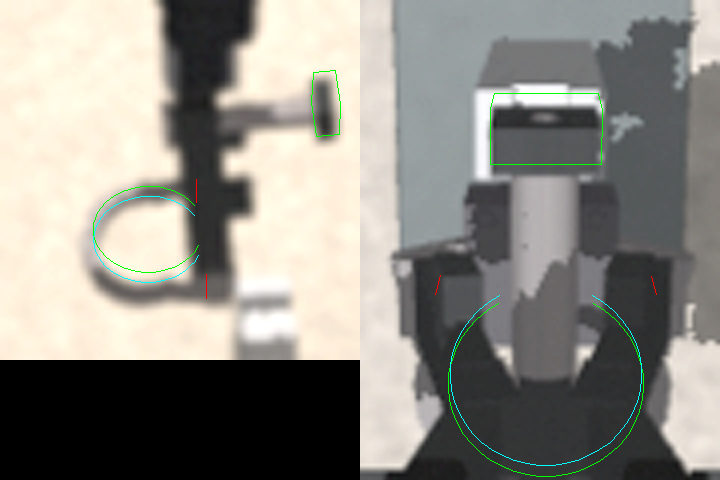

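move_arm(
  motion=[
    {"x":0.2,"y":-0.5,"z":0,"yaw":0},
    {"x":0.6,"y":-1.6,"z":0,"yaw":0},
    {"x":1.3,"y":-3.4,"z":0,"yaw":0},
    {"x":2.2,"y":-5.8,"z":0,"yaw":0},
    {"x":3.2,"y":-8.4,"z":0,"yaw":0},
    {"x":4.3,"y":-11.2,"z":0,"yaw":0},
    {"x":5.4,"y":-14,"z":0,"yaw":0},
    {"x":6.5,"y":-16.8,"z":0,"yaw":0},
    {"x":7.5,"y":-19.6,"z":0,"yaw":0},
    {"x":8.6,"y":-22.4,"z":0,"yaw":0},
    {"x":9.7,"y":-25.2,"z":0,"yaw":0},
    {"x":10.8,"y":-28,"z":0,"yaw":0},
    {"x":11.8,"y":-30.7,"z":0,"yaw":0},
    {"x":12.7,"y":-33,"z":0,"yaw":0},
    {"x":13.4,"y":-34.9,"z":0,"yaw":0},
    {"x":13.9,"y":-36.3,"z":0,"yaw":0},
    {"x":14.2,"y":-37,"z":0,"yaw":0},
    {"x":14.2,"y":-37.1,"z":0,"yaw":0},
    {"x":14.2,"y":-37.1,"z":0,"yaw":0},
    {"x":14.2,"y":-37.1,"z":0,"yaw":0},
  ],
)

```text
clock: 16.75
eef_pos: [0.551, -0.1702, 0.2423]
tool_rot: [-0.204, 0.979, 0.0, -0.0]
ft_force: [-0.8, -0.4, -1.7]
grip_width: 0.0317
grasp_force: 60.2
```

```bash
python3 - <<'E'
from h import *
refresh();o=bot.get_obs();x,y,z=o["eef_pos"];q=o["tool_rot"];a=2*np.arcsin(-q[0]);print(x,y,z,a)
d=np.array([.5633-x,-.1653-y]);print("ring dx needed", d@[np.cos(a),np.sin(a)], d@[-np.sin(a),np.cos(a)])
s=bot.camera("side");w=bot.camera("wrist");cv2.imwrite("pics/gs.png",s);cv2.imwrite("pics/gw.png",w)
for c in("side","wrist"):
  for n in("ring","pliers","sample_box"):
    for r in bot.cut_out(c,n)[:2]:
        k=r["mask"];ys,xs=np.where(k);print(c,n,round(r["score"],2),np.round(r["centre"],1),xs.min(),xs.max(),ys.min(),ys.max(),k.sum())
zr=z-.0958+.003
C=lambda zz,r:np.array([[.5633+r*np.cos(t),-.1653+r*np.sin(t),zz] for t in np.linspace(0,6.28,60)])
for n,zz,r in(("ringpred outer",zr,.0215),("ring inner",zr,.0175),("shafttop",.09,.011),("shaft84",.084,.015)):
    p=proj("side",C(zz,r));print(n,p.min(0).round(1),p.max(0).round(1))
E
```

```text
0.5510380642306261 -0.1702187266547727 0.2423333305541023 0.41169329043311187
ring dx needed 0.01320567022915129 -0.0003990169363963755
side ring 0.65 [196.3 336.6] 333 346 186 199 84
side pliers 0.64 [176.7 350.4] 345 367 166 197 348
side sample_box 0.64 [230.  341.5] 312 369 204 253 2525
wrist ring 0.69 [268.  343.2] 283 348 229 276 198
wrist pliers 0.59 [286.7 316. ] 269 364 195 383 8492
wrist sample_box 0.56 [213.6 305. ] 253 382 158 295 11550
wrist sample_box 0.37 [216.5 295.2] 253 382 161 295 9119
ringpred outer [332.3 185.1] [350. 196.]
ring inner [334.  186.1] [348.4 195. ]
shafttop [335.6 206.5] [344.4 212.1]
shaft84 [333.9 207.3] [345.8 215. ]
```

move_arm(
  motion=[
    {"x":0.1,"y":0,"z":1,"yaw":0},
    {"x":0.1,"y":0,"z":2.5,"yaw":0},
    {"x":0.1,"y":0,"z":4,"yaw":0},
    {"x":0.1,"y":0,"z":5,"yaw":0},
    {"x":0.1,"y":0,"z":5.5,"yaw":0},
    {"x":0.1,"y":0,"z":5.8,"yaw":0},
    {"x":0.1,"y":0,"z":6.1,"yaw":0},
    {"x":0.1,"y":0,"z":6.3,"yaw":0},
    {"x":0.1,"y":0,"z":6.3,"yaw":0},
  ],
)

```text
clock: 18.27
eef_pos: [0.5501, -0.1713, 0.1794]
tool_rot: [-0.204, 0.979, -0.0, 0.0]
ft_force: [-0.2, 0.1, -1.5]
grip_width: 0.0315
grasp_force: 60.2
```

move_arm(
  motion=[
    {"x":0,"y":0,"z":0.2,"yaw":0},
    {"x":0,"y":0,"z":0.4,"yaw":0},
    {"x":0,"y":0,"z":0.6,"yaw":0},
    {"x":0,"y":0,"z":0.8,"yaw":0},
    {"x":0,"y":0,"z":0.8,"yaw":0},
    {"x":0,"y":0,"z":0.8,"yaw":0},
  ],
)

```text
clock: 19.02
eef_pos: [0.5501, -0.1713, 0.1713]
tool_rot: [-0.204, 0.979, -0.0, 0.0]
ft_force: [-0.8, -0.0, -1.7]
grip_width: 0.0316
grasp_force: 60.2
```

move_arm(
  motion=[
    {"x":0,"y":0,"z":0.2,"yaw":0},
    {"x":0,"y":0,"z":0.4,"yaw":0},
    {"x":0,"y":0,"z":0.6,"yaw":0},
    {"x":0,"y":0,"z":0.8,"yaw":0},
    {"x":0,"y":0,"z":0.8,"yaw":0},
    {"x":0,"y":0,"z":0.8,"yaw":0},
  ],
)

```text
clock: 19.77
eef_pos: [0.5501, -0.1714, 0.1634]
tool_rot: [-0.204, 0.979, -0.0, 0.0]
ft_force: [0.3, -1.1, -2.1]
grip_width: 0.0314
grasp_force: 60.2
```

```bash
python3 - <<'E'
from h import *
refresh();o=bot.get_obs();x,y,z=o["eef_pos"];print(z,o["ft_force"])
s=bot.camera("side");w=bot.camera("wrist")
rs=bot.cut_out("side","ring")
for r in rs[:2]:
    ys,xs=np.where(r["mask"]);print(r["score"],r["centre"],xs.min(),xs.max(),ys.min(),ys.max())
zr=z-.0958+.003
C=lambda zz,r:np.array([[.5633+r*np.cos(t),-.1653+r*np.sin(t),zz] for t in np.linspace(0,6.28,60)])
p=proj("side",C(zr,.0215));print(p.min(0),p.max(0))
a=cv2.resize(s[170:240,300:380],(560,490),interpolation=3);a=cv2.convertScaleAbs(a,alpha=1.4,beta=10)
for zz,r,col in((zr,.0175,(0,255,0)),(.09,.011,(0,0,255)),(.084,.015,(0,0,255))):
    cv2.polylines(a,[((proj("side",C(zz,r))-[300,170]+.5)*7).astype(np.int32)],True,col,1)
cv2.imwrite("pics/g.png",a)
E
```

```text
0.16336654541002926 [ 0.2997399  -1.07773354 -2.08920617]
0.51 [224.4, 338.5] 332 348 213 224
[331.11398842 209.75465428] [348.08507252 220.77673073]
```

View pics/g.png

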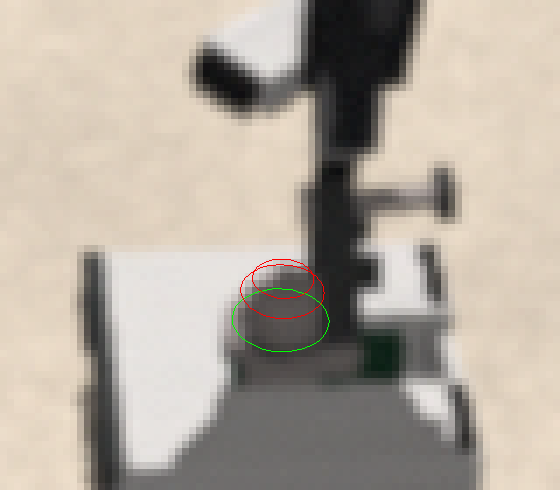

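move_arm(
  motion=[
    {"x":0,"y":0,"z":0.1,"yaw":0},
    {"x":0,"y":0,"z":0.1,"yaw":0},
    {"x":0,"y":0,"z":0.1,"yaw":0},
  ],
)

```text
clock: 20.3
eef_pos: [0.55, -0.1714, 0.1623]
tool_rot: [-0.204, 0.979, 0.0, -0.0]
ft_force: [-0.3, 0.3, -1.3]
grip_width: 0.0311
grasp_force: 60.2
```

move_arm(
  motion=[
    {"x":0,"y":0,"z":0.1,"yaw":0},
    {"x":0,"y":0,"z":0.1,"yaw":0},
    {"x":0,"y":0,"z":0.1,"yaw":0},
  ],
)

```text
clock: 20.68
eef_pos: [0.55, -0.1714, 0.1613]
tool_rot: [-0.204, 0.979, 0.0, -0.0]
ft_force: [1.0, -0.5, -0.8]
grip_width: 0.0313
grasp_force: 60.2
```

move_arm(
  motion=[
    {"x":0,"y":0,"z":0.1,"yaw":0},
    {"x":0,"y":0,"z":0.1,"yaw":0},
    {"x":0,"y":0,"z":0.1,"yaw":0},
  ],
)

```text
clock: 21.05
eef_pos: [0.55, -0.1713, 0.1603]
tool_rot: [-0.204, 0.979, 0.0, -0.0]
ft_force: [0.2, 0.2, -1.7]
grip_width: 0.0318
grasp_force: 60.2
```

move_arm(
  motion=[
    {"x":0,"y":0,"z":0.1,"yaw":0},
    {"x":0,"y":0,"z":0.1,"yaw":0},
    {"x":0,"y":0,"z":0.1,"yaw":0},
  ],
)

```text
clock: 21.42
eef_pos: [0.5503, -0.1714, 0.1598]
tool_rot: [-0.204, 0.979, -0.0, 0.0]
ft_force: [0.7, 0.5, 1.5]
grip_width: 0.0316
grasp_force: 60.3
```

move_arm(
  motion=[
    {"x":0,"y":0,"z":0.1,"yaw":0},
    {"x":0,"y":0,"z":0.1,"yaw":0},
    {"x":0,"y":0,"z":0.1,"yaw":0},
  ],
)

```text
clock: 21.8
eef_pos: [0.5505, -0.1714, 0.1595]
tool_rot: [-0.204, 0.979, -0.0, 0.001]
ft_force: [-1.5, 0.5, 5.8]
grip_width: 0.0314
grasp_force: 60.4
```

move_arm(
  motion=[
    {"x":0,"y":0,"z":-0.2,"yaw":0},
    {"x":0,"y":0,"z":-0.37,"yaw":0},
    {"x":0,"y":0,"z":-0.37,"yaw":0},
    {"x":0,"y":0,"z":-0.37,"yaw":0},
    {"x":0,"y":0,"z":-0.37,"yaw":0},
    {"x":0,"y":0,"z":-0.37,"yaw":0},
    {"x":0,"y":0,"z":-0.37,"yaw":0},
    {"x":0,"y":0,"z":-0.37,"yaw":0},
  ],
)

```text
clock: 22.8
eef_pos: [0.5501, -0.1713, 0.162]
tool_rot: [-0.204, 0.979, -0.0, 0.0]
ft_force: [0.7, -0.2, -1.7]
grip_width: 0.0312
grasp_force: 60.2
```

```bash
python3 - <<'E'
from h import *
o=bot.get_obs();print(o["eef_pos"],o["ft_force"],o["grasp_force"],o["clock"])
z=o["eef_pos"][2]
refresh();bot.camera("side");r=bot.cut_out("side","ring")
for k in r[:2]: ys,xs=np.where(k["mask"]);print(k["score"],k["centre"],xs.min(),xs.max(),ys.min(),ys.max())
if abs(z-.162)<.0008: print(bot.job_done())
E
```

```text
[ 0.55007445 -0.17133606  0.16201922] [ 0.7490098  -0.19895123 -1.68856141] 60.15017330646515 22.8
0.61 [222.7, 337.9] 332 346 214 224
the job is handed in; nothing more can be done
None
```

I handed the job in with the lid shut and the handles squeezed at 60 N. By my estimate the spread ring hangs around the shaft within about 2 mm of the groove's mid-height, with no contact force showing. The hand-in gave no verdict, so the result is not confirmed.

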